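Set the shoe polisher to fast and start it

TASK

Push the shoe polisher's speed lever away from its off place, past the first click (slow), right on to its second stop (fast), where it must stay. Then press the round start button on the same console fully down and let it come up again. Leave the shoe, the polish tin and the shoe brush where they are.

Things in the scene. Friction and masses are not known exactly. Their poses are not given: they have to be found in the camera images.
- polisher: Fixed shoe polisher. Origin on the table under the centre of its low grey console (200 mm along x, 210 along y, flat top 70 mm above the table). To its +y: white motor pod, 190 mm tall, 170 mm along x, y = 110 to 240 mm; then a brush roll 110 mm across, y = 270 to 360 mm, axis 120 mm up. Base plate 220 mm along x, 14 mm thick, y = -110 to 390 mm.
- lever (a joint): Angle (rad) of the speed lever; hinge axis along machine y, at x = 0, y = 30 mm, 40 mm above the table. 0 = off, leaning 0.4 rad to machine -x; 0.4 = slow, upright, a sprung click; 0.8 = fast, firm stop, leaning to +x. Leaving off or slow takes 5 to 12 N at the hand bar. Past 0.65 it snaps to 0.8; let go at 0.45 to 0.6 it springs back to slow. Stays in all three places.
- lever_bar (a point): Centre of the lever's black hand bar: cylinder 22 mm thick, 44 mm long, along the machine's y, atop a steel stem (10 x 14 mm), 115 mm from the hinge axis. It is 146 mm above the table at off and fast, 155 mm at slow, and travels about 90 mm along the machine's x from off to fast.
- start_button (a joint): Travel (m) of the start button: 0 up, 0.006 fully down. It springs back when let go; fully down takes 5 N.
- start_button_top (a point): Centre of the top face of the round grey start button, 32 mm across, in a black housing on top of the console, at machine x = -30 mm, y = -62 mm. It is pressed straight down.
- shoe: Loose black shoe, 240 mm long, 84 mm wide, 85 mm high, toe to its +x; origin under its middle. Not to be moved.
- polish_tin: Loose round closed steel tin, 68 mm across, 28 mm high; origin at the centre of its underside. Not to be moved.
- shoe_brush: Loose wooden shoe brush lying bristles down, 50 mm along x, 150 mm along y, 46 mm high; origin at the centre of its underside. Not to be moved.

How it is judged (in metres and radians):
On the way, in this order (a step that is already met when the one before it is completed fails the run):
1. the lever is at its second stop (fast) (value of joint lever above 0.76 rad), for 0.2 s.
2. the start button is pressed down with the lever at fast (value of joint start_button above 0.0045 m and value of joint lever above 0.76 rad), for 0.05 s.
At the end, for the whole second after the job is handed in: The lever rests at its second stop (within 0.04 rad of 0.8), the start button has been pressed at least 4.5 mm after that and is up again, and shoe, tin and brush are within 20 mm of where they stood (value of joint lever above 0.76 rad and velocity of joint lever below 0.05 rad/s and value of joint start_button below 0.0015 m and distance of each of shoe, polish_tin, shoe_brush from where it was at the start of the episode below 0.02 m); the robot touches nothing.
It fails at once if the start button is pressed before the lever is at fast (value of joint start_button above 0.0035 m and value of joint lever below 0.7 rad).
It fails at once if the shoe, tin or brush is pushed away, lifted or carried (distance of any of shoe, polish_tin, shoe_brush from where it was at the start of the episode above 0.02 m).
It also fails if it takes over 48 s, if anything falls off the work surface, if the arm or the gripper's body presses on something with over 40 N, if the wrist force passes 120 N, or if a joint passes its speed limit or range.

ROBOT

A 6-joint arm with a two-finger parallel gripper is mounted at the origin on the work surface. World frame = base frame: x ahead of the robot, y to its left, z up, the work surface at z = 0. Lengths are in mm, angles in degrees, forces in N, time in s.
With the tool pointing down it reaches from about 250 to 850 mm from the base axis. Payload 12.5 kg.
Tool frame: the origin (TCP) lies on the centre line of the jaws, within the pads' length; the fingertips stand 25 mm ahead of it and the grasp point (between the pads) lies 6 mm ahead of it; x points along the fingers, z is the direction in which the jaws open and shut, and the axes are right-handed (so a half turn about x gives the same grasp; the last joint's range is limited). The gripper opens to 93 mm and grips with 3 to 60 N. Pads are 15 mm wide; open, the fingers measure 128 mm over their backs; the gripper's body (75 mm by 188 mm) begins 65 mm behind the grasp point.
Start: joints at [-71.024, 20.094, 94.641, -0, 65.266, -4.847], TCP at [222.174, -503.114, 243.633] pointing down, gripper open.
Joint ranges: [-157.81, 157.81], [-45, 120.19], [0.68, 151.7], [-89.99, 269.99], [4.06, 180], [-164.3, 164.3]. Speed limits (degrees/s): [127.2, 127.2, 159.86, 180, 180, 180].

INTERFACE

Orientations are given as a 3x3 rotation matrix whose columns are the frame's x, y, z axes.
In Python, from workcell import robot gives the robot as it stands.
- The arm moves only by the tool step_arm, never from a script. Its argument "rows" is a list that holds one entry, the list of rows, each a list of 7 numbers: the shift along the tool's x, y, z in mm, then the turn, a rotation vector about the tool's x, y, z in rad, then the closure, from 0 (fully open) to 1 (shut). In form: [[[x, y, z, ax, ay, az, fingers], ...]]. A call has 1 to 20 rows; each row shifts and turns the commanded pose from where the row before left it, along the tool's axes as they then stand; what a row does not reach is not made up. A row lasts 1/12 s, in which the tool goes at most 41.7 mm and 7.16 degrees, less where a joint would pass 70% of its speed; a pose out of reach is approached as far as the arm can. A call with a gripper value outside its range is refused whole. The fingers move at their own pace and stop on an object; "newtons" is the grip in N (left out, the last holds). Time passes only in rows, so rows that do not move let the fingers close. It gives the time, the measured TCP pose, the force and the opening at its end, in the units of the state.
- robot.observe(): the state, without advancing time (a new reading comes with each control period).
- robot.capture(name): name is "scene" or "top"; returns a dict with "frame" (400x640x3 uint8, red, green, blue), "intrinsics" (3x3 intrinsics, pixels), "R" (3x3) and "t" (3): a world point X has camera coordinates R X + t. Camera axes: x right, y down, z forward; pixel columns grow to the right and rows downward; lengths in mm; the calibration is good to about 2 mm. A picture is of the moment at which its call begins. There is no depth.
- robot.sign_off(): hands the job in, once; it reports no verdict.
The state is a dict: "time": time; "joints": joint angles; "joint_vel": joint speeds; "effort": joint torques, N m; "ee_pos": TCP position; "eef_rot": TCP orientation; "wrist_force": force on the tool from outside, world axes, zero at the start; "wrist_torque": the same for the moment, N m; "finger_gap": opening from 0.0 (shut) to 1.0 (fully open).
Only numpy, scipy, OpenCV 4.12 (cv2) and the standard library are available. Lean on these libraries where they do the work, as an engineer would, in place of code of your own. Each camera call takes 0.05 s, during which the arm holds its last target. There are 200 camera calls.

## Working session

There is one attempt and no reset: what is moved stays moved. The work goes in short steps, Python scripts to look and compute and a tool call to move; the robot and the scene stay as the last step left them, time stands still between calls to the robot, and variables do not carry over. Pictures are saved under pics/ and viewed, about 8 in all and at most 12, crops included, and the job is handed in when it is done.

Besides the shell and the picture viewer there is one more tool, called after "Request:" as name(argument=value, ...) on one line, values as JSON. step_arm: Moves the arm, as the interface text tells. Its arguments: {"type":"object","properties":{"rows":{"type":"array"},"newtons":{"type":"number"}},"required":["rows"]}

```bash
mkdir -p pics; cat > h.py <<'E'
from workcell import robot
import numpy as np, cv2, pickle
def cap(n,f):
    c=robot.capture(n); cv2.imwrite(f'pics/{f}.png',c['frame'][:,:,::-1]); pickle.dump(c,open(f'pics/{f}.pkl','wb')); return c
def load(f): return pickle.load(open(f'pics/{f}.pkl','rb'))
def proj(c,X):
    X=np.atleast_2d(X); p=(np.array(c['intrinsics'])@(np.array(c['R'])@X.T+np.array(c['t']).reshape(3,1))).T; return p[:,:2]/p[:,2:]
def back(c,uv,z):
    K,R,t=[np.array(c[k]) for k in('intrinsics','R','t')]; d=R.T@np.linalg.solve(K,[*uv,1]); o=-R.T@t.ravel(); return o+d*(z-o[2])/d[2]
def crop(f,x,y,w,h,s,o): 
    i=cv2.imread(f'pics/{f}.png')[y:y+h,x:x+w]; cv2.imwrite(f'pics/{o}.png',cv2.resize(i,None,fx=s,fy=s,interpolation=cv2.INTER_CUBIC))
E
python3 - <<'E'
from h import *
for n in('scene','top'):
    c=cap(n,n+'0'); print(n,-np.array(c['R']).T@np.array(c['t']).ravel())
s=robot.observe(); print(s['eef_rot'],s['ee_pos'],s['time'],s['wrist_force'])
E
```

```text
scene [412.28039714 568.33850337 705.33730462]
top [482.66064292 -53.71755718 930.05234519]
[[-3.65209860e-04  9.14776989e-01  4.03959067e-01]
 [ 9.79762746e-04  4.03959227e-01 -9.14776466e-01]
 [-9.99999453e-01  6.16986595e-05 -1.04379431e-03]] [ 222.0889016  -502.86954405  243.14338692] 0.1 [-0.16658047 -0.45875573 -0.64161103]
```

View pics/top0.png

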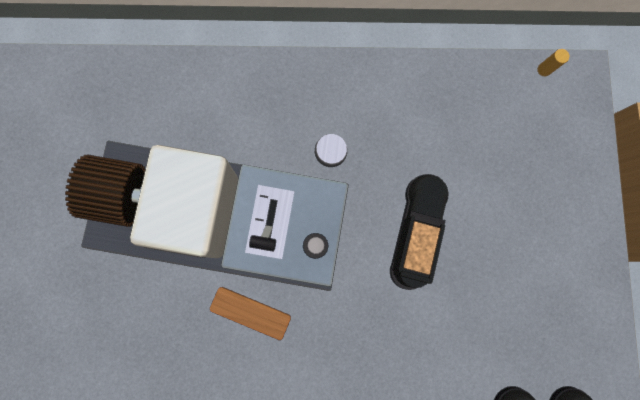

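View pics/scene0.png

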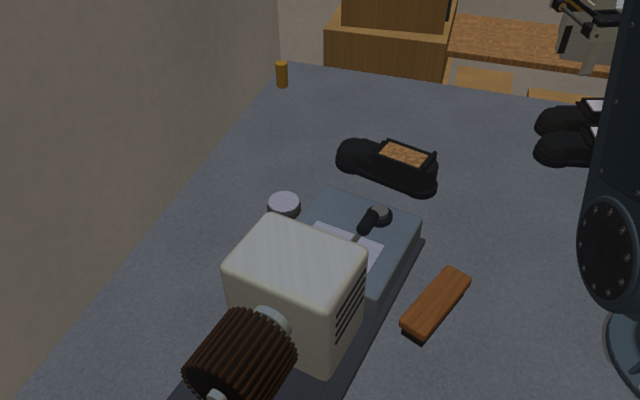

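The top view shows the console with corners near (242,165), (348,183), (331,287) and (222,268). The bar is at (263,242), the button at (316,245), the tin at (331,150), the shoe at (420,230) and the brush at (250,313). The scene view agrees with this. I'll enlarge it and fit the machine pose.

```bash
python3 - <<'E'
from h import *
crop('top0',210,150,150,145,5,'c1')
c=load('top0')
from scipy.optimize import least_squares
M=np.array([[100,105,70],[100,-105,70],[-100,-105,70],[-30,-62,80],[115*np.sin(-.4),30,146]])
uv=np.array([[242,165],[348,183],[331,287],[316,245],[263,242.]])
def T(p,M): 
    a=p[2]; return np.c_[p[0]+np.cos(a)*M[:,0]-np.sin(a)*M[:,1],p[1]+np.sin(a)*M[:,0]+np.cos(a)*M[:,1],M[:,2]]
b=back(c,(285,225),70); print(b)
for a0 in (0,1.57,3.14,-1.57):
    r=least_squares(lambda p:(proj(c,T(p,M))-uv).ravel(),[b[0],b[1],a0],x_scale=[10,10,.1]); print(r.cost,r.x,np.round(r.fun.reshape(-1,2),1).tolist())
s=load('scene0')
E
```

```text
[558.210866  -37.3724191  70.       ]
3.527112506295522 [ 5.59470378e+02 -3.86606274e+01 -1.81140355e-01] [[-1.0, -1.7], [1.0, -0.2], [0.7, 0.1], [-0.4, 0.6], [-0.2, 1.1]]
3.5271125062944604 [ 5.59470378e+02 -3.86606275e+01 -1.81140362e-01] [[-1.0, -1.7], [1.0, -0.2], [0.7, 0.1], [-0.4, 0.6], [-0.2, 1.1]]
3.527112506294596 [559.47037815 -38.66062741   6.10204494] [[-1.0, -1.7], [1.0, -0.2], [0.7, 0.1], [-0.4, 0.6], [-0.2, 1.1]]
3.5271125062944177 [ 5.59470378e+02 -3.86606276e+01 -1.81140368e-01] [[-1.0, -1.7], [1.0, -0.2], [0.7, 0.1], [-0.4, 0.6], [-0.2, 1.1]]
```

View pics/c1.png

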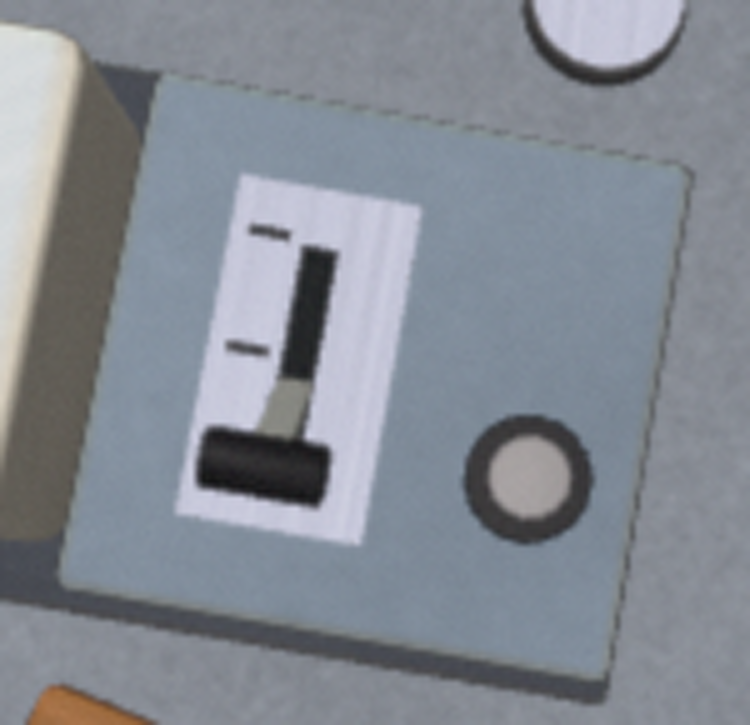

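The fit is good: residuals are within 1.7 px and yaw is about -10.4°. I'll refine it with the crop readings and work out waypoints. The tool's z axis will lie along machine +x, fingers shut.

```bash
cat >> h.py <<'E'
from scipy.spatial.transform import Rotation as Ro
P=[559.5,-38.7,-.181]
def m2w(m,P=None):
    P=P or globals()['P']; c,s=np.cos(P[2]),np.sin(P[2]); return np.array([P[0]+c*m[0]-s*m[1],P[1]+s*m[0]+c*m[1],m[2]])
def w2m(w):
    c,s=np.cos(P[2]),np.sin(P[2]); d=np.array(w)-[P[0],P[1],0]; return np.array([c*d[0]+s*d[1],-s*d[0]+c*d[1],d[2]])
def Rg(): # target: x down, z along machine +x
    z=np.array([np.cos(P[2]),np.sin(P[2]),0]); x=np.array([0,0,-1.]); return np.c_[x,np.cross(z,x),z]
def st():
    s=robot.observe(); print('t',s['time'],'m',np.round(w2m(s['ee_pos']),1),'F',np.round(s['wrist_force'],1),'rot->',np.round(Ro.from_matrix(np.array(s['eef_rot']).T@Rg()).as_rotvec(),3)); return s
E
python3 - <<'E'
from h import *
from scipy.optimize import least_squares
c=load('top0')
M=np.array([[100,105,70],[100,-105,70],[-100,-105,70],[-100,105,70],[-30,-62,80],[115*np.sin(-.4),30,146]])
uv=np.array([[242,165],[348,184],[331,286],[222.4,266.8],[315.8,245.4],[262.6,243.4]])
r=least_squares(lambda p:(proj(c,[m2w(m,list(p)) for m in M])-uv).ravel(),P,x_scale=[10,10,.1]); print(r.x,np.round(r.fun.reshape(-1,2),1).tolist())
s0=load('scene0'); print('scene',np.round(proj(s0,[m2w(m,list(r.x)) for m in M])).tolist())
s=st(); print(Rg().T@(m2w([-85,28,243])-s['ee_pos']))
E
```

```text
[ 5.59116424e+02 -3.91891422e+01 -1.79809785e-01] [[-0.9, -1.4], [1.2, -1.1], [1.0, 1.2], [-2.1, 1.0], [0.1, 0.3], [0.6, -0.1]]
scene [[267.0, 253.0], [325.0, 182.0], [424.0, 215.0], [377.0, 299.0], [379.0, 213.0], [367.0, 221.0]]
t 0.1 m [-248.3 -517.3  243.1] F [-0.2 -0.5 -0.6] rot-> [-0.974 -0.001 -0.001]
[1.43386919e-01 5.45325444e+02 1.63342504e+02]
```

Request:
step_arm(rows=[[[0, 0, 0, -0.0974, 0, 0, 1], [0, 0, 0, -0.0974, 0, 0, 1], [0, 0, 0, -0.0974, 0, 0, 1], [0, 0, 0, -0.0974, 0, 0, 1], [0, 0, 0, -0.0974, 0, 0, 1], [0, 0, 0, -0.0974, 0, 0, 1], [0, 0, 0, -0.0974, 0, 0, 1], [0, 0, 0, -0.0974, 0, 0, 1], [0, 0, 0, -0.0974, 0, 0, 1], [0, 0, 0, -0.0974, 0, 0, 1]]], newtons=20)

```text
time: 0.93
ee_pos: [222.1, -502.9, 243.3]
eef_rot: [[-0.0, 0.175, 0.985], [0.001, 0.985, -0.175], [-1.0, 0.001, -0.0]]
wrist_force: [0.6, 0.4, -0.2]
finger_gap: 0.333
```

Request:
step_arm(rows=[[[0, 30, 9, 0, 0, 0, 1], [0, 30, 9, 0, 0, 0, 1], [0, 30, 9, 0, 0, 0, 1], [0, 30, 9, 0, 0, 0, 1], [0, 30, 9, 0, 0, 0, 1], [0, 30, 9, 0, 0, 0, 1], [0, 30, 9, 0, 0, 0, 1], [0, 30, 9, 0, 0, 0, 1], [0, 30, 9, 0, 0, 0, 1], [0, 30, 9, 0, 0, 0, 1], [0, 30, 9, 0, 0, 0, 1], [0, 30, 9, 0, 0, 0, 1], [0, 30, 9, 0, 0, 0, 1], [0, 30, 9, 0, 0, 0, 1], [0, 30, 9, 0, 0, 0, 1], [0, 30, 9, 0, 0, 0, 1], [0, 30, 9, 0, 0, 0, 1], [0, 30, 9, 0, 0, 0, 1], [0, 0, 0, 0, 0, 0, 1], [0, 0, 0, 0, 0, 0, 1]]])

```text
time: 2.6
ee_pos: [478.8, -0.1, 243.2]
eef_rot: [[-0.001, 0.177, 0.984], [0.0, 0.984, -0.177], [-1.0, -0.0, -0.001]]
wrist_force: [0.5, 0.4, -0.4]
finger_gap: 0.003
```

```bash
python3 - <<'E'
from h import *
s=st(); print(s['joints'],s['finger_gap'])
cap('top','t1'); crop('t1',180,130,200,150,4,'c2')
E
```

```text
t 2.6 m [-86.3  23.5 243.2] F [ 0.5  0.4 -0.4] rot-> [ 0.003 -0.001  0.   ]
[-5.57881509e+00  1.27098794e+01  1.04792811e+02 -5.20419613e-03
  6.25457670e+01  4.64756492e+00] 0.0032907304957570864
```

View pics/c2.png

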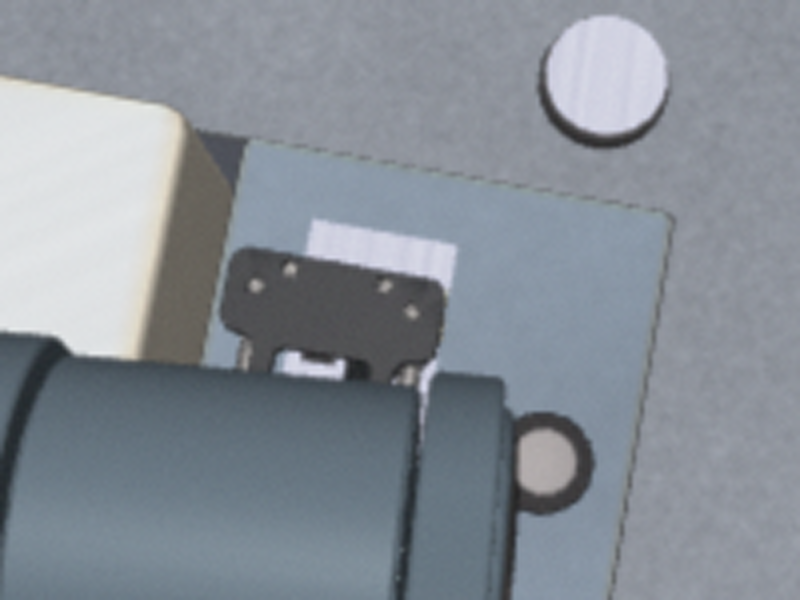

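The arm hides the bar and nothing has been disturbed. The TCP is at machine (-86, 23.5), so the finger back should be about 13 mm short of the bar. I'll descend there and check for contact.

Request:
step_arm(rows=[[[15, 1, 0, 0, 0, 0, 1], [15, 1, 0, 0, 0, 0, 1], [15, 1, 0, 0, 0, 0, 1], [15, 1, 0, 0, 0, 0, 1], [15, 1, 0, 0, 0, 0, 1], [15, 0, 0, 0, 0, 0, 1], [0, 0, 0, 0, 0, 0, 1], [0, 0, 0, 0, 0, 0, 1]]])

```text
time: 3.32
ee_pos: [479.1, 3.0, 153.5]
eef_rot: [[-0.001, 0.181, 0.983], [0.0, 0.983, -0.181], [-1.0, -0.0, -0.001]]
wrist_force: [-0.6, -0.5, 0.6]
finger_gap: 0.004
```

Request:
step_arm(rows=[[[0, 0, 5, 0, 0, 0, 1], [0, 0, 5, 0, 0, 0, 1], [0, 0, 4, 0, 0, 0, 1], [0, 0, 4, 0, 0, 0, 1], [0, 0, 4, 0, 0, 0, 1]]])

```text
time: 3.73
ee_pos: [497.2, 0.6, 154.0]
eef_rot: [[-0.012, 0.18, 0.984], [0.002, 0.984, -0.18], [-1.0, -0.0, -0.012]]
wrist_force: [-36.3, 7.9, 31.6]
finger_gap: 0.003
```

```bash
python3 - <<'E'
from h import *
st(); cap('scene','s2'); crop('s2',280,130,200,150,4,'c3')
E
```

```text
t 3.7333 m [-68.3  27.5 154. ] F [-36.3   7.9  31.6] rot-> [ 0.    -0.012  0.   ]
```

View pics/c3.png

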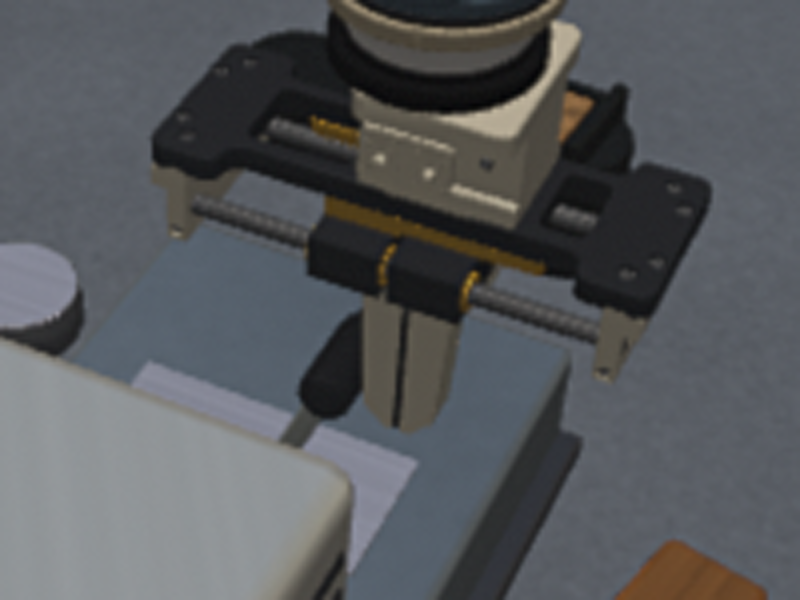

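Contact came early: 37 N sideways and 32 N upward, with the finger against the bar at crop (350,370). I'll estimate the lever angle from the visible bar end before going on.

```bash
python3 - <<'E'
from h import *
c=load('s2')
for a in (-.4,-.35,-.3,-.2,-.1,0,.4):
    e=proj(c,[m2w([115*np.sin(a),52,40+115*np.cos(a)]),m2w([115*np.sin(a),30,40+115*np.cos(a)])]); print(a,np.round((e-[280,130])*4).tolist())
print(np.round((proj(c,[m2w([-68.3,27.5,129]),m2w([-50.8,27.5,129]),m2w([-85.8,27.5,129]),m2w([-68.3,35,129])])-[280,130])*4).tolist())
crop('scene0',280,130,200,150,4,'c4')
E
```

```text
-0.4 [[324.0, 401.0], [348.0, 365.0]]
-0.35 [[312.0, 392.0], [336.0, 357.0]]
-0.3 [[299.0, 384.0], [324.0, 349.0]]
-0.2 [[274.0, 369.0], [298.0, 335.0]]
-0.1 [[247.0, 357.0], [272.0, 322.0]]
0 [[221.0, 346.0], [246.0, 312.0]]
0.4 [[120.0, 326.0], [147.0, 293.0]]
[[403.0, 412.0], [362.0, 397.0], [444.0, 427.0], [395.0, 424.0]]
```

View pics/c4.png

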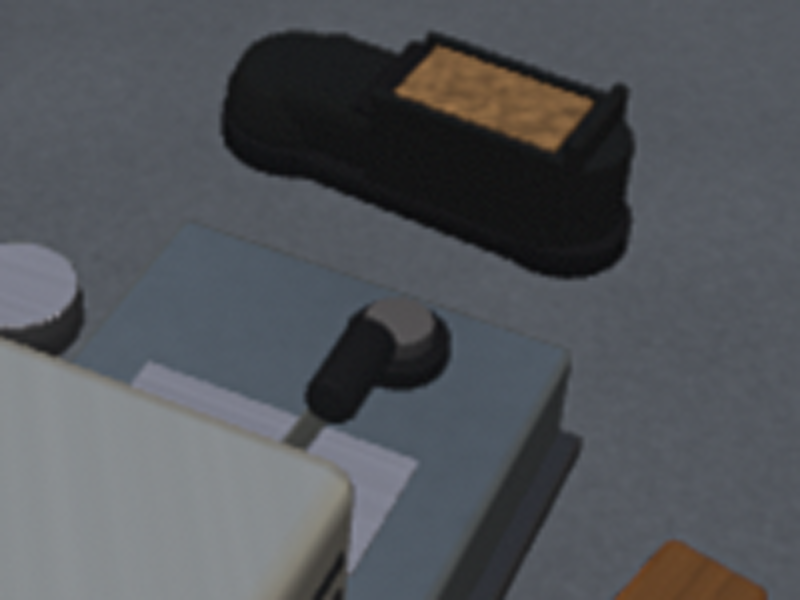

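The lever has moved only about 0.04 rad. The bar climbs as it swings and friction is dragging the tool up, so I'll follow the arc and rise as I push. The button also stands visibly above its housing, around crop (400,325).

Request:
step_arm(rows=[[[-2, 0, 0, 0, 0, 0, 1], [-1, 0, 2, 0, 0, 0, 1], [-1, 0, 2, 0, 0, 0, 1], [0, 0, 0, 0, 0, 0, 1]]])

```text
time: 4.12
ee_pos: [500.3, 0.0, 156.0]
eef_rot: [[-0.014, 0.18, 0.984], [0.002, 0.984, -0.18], [-1.0, -0.001, -0.014]]
wrist_force: [-23.8, 4.9, 3.5]
finger_gap: 0.008
```

Request:
step_arm(rows=[[[-1.5, 0, 3, 0, 0, 0, 1], [-1.5, 0, 3, 0, 0, 0, 1], [-1.2, 0, 3, 0, 0, 0, 1], [-1.2, 0, 3, 0, 0, 0, 1], [0, 0, 0, 0, 0, 0, 1]]])

```text
time: 4.53
ee_pos: [518.2, -3.3, 163.6]
eef_rot: [[0.002, 0.18, 0.984], [-0.0, 0.984, -0.18], [-1.0, 0.0, 0.002]]
wrist_force: [0.8, -0.1, -0.3]
finger_gap: 0.01
```

```bash
python3 - <<'E'
from h import *
st(); cap('scene','s3'); crop('s3',280,130,200,150,4,'c5')
E
```

```text
t 4.5333 m [-47.   27.4 163.6] F [ 0.8 -0.1 -0.3] rot-> [-0.     0.002 -0.   ]
```

View pics/c5.png

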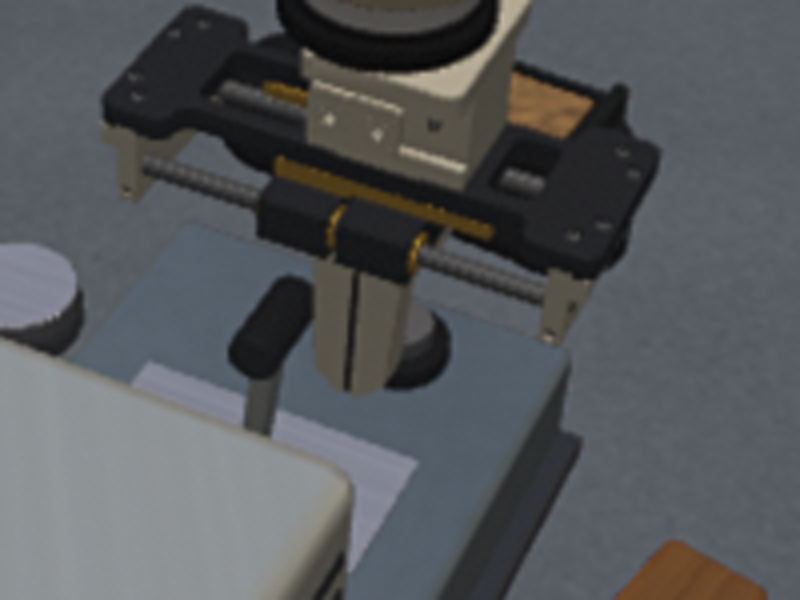

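It snapped to slow and the bar is upright with its end at (245,355). Next I'll push on towards fast in small steps.

Request:
step_arm(rows=[[[2, 0, 6, 0, 0, 0, 1], [1, 0, 6, 0, 0, 0, 1], [0, 0, 4, 0, 0, 0, 1], [0, 0, 4, 0, 0, 0, 1], [0, 0, 4, 0, 0, 0, 1], [0, 0, 3, 0, 0, 0, 1], [0, 0, 3, 0, 0, 0, 1], [0, 0, 3, 0, 0, 0, 1]]])

```text
time: 5.25
ee_pos: [547.8, -8.7, 160.1]
eef_rot: [[-0.005, 0.18, 0.984], [0.001, 0.984, -0.18], [-1.0, -0.0, -0.005]]
wrist_force: [-15.8, 2.9, 13.9]
finger_gap: 0.002
```

Request:
step_arm(rows=[[[0, 0, 3, 0, 0, 0, 1], [0.5, 0, 3, 0, 0, 0, 1], [0.5, 0, 3, 0, 0, 0, 1], [1, 0, 3, 0, 0, 0, 1], [0, 0, 0, 0, 0, 0, 1]]])

```text
time: 5.67
ee_pos: [562.0, -11.3, 157.8]
eef_rot: [[0.001, 0.18, 0.984], [-0.0, 0.984, -0.18], [-1.0, 0.0, 0.001]]
wrist_force: [0.4, 0.1, 0.2]
finger_gap: 0.002
```

```bash
python3 - <<'E'
from h import *
st()
E
```

```text
t 5.6667 m [ -2.5  27.4 157.8] F [0.4 0.1 0.2] rot-> [-0.     0.001 -0.   ]
```

The force fell to zero with the finger short of the fast position, so the lever has probably snapped over. I'll back off, rise, move above the button and look.

Request:
step_arm(rows=[[[0, 0, -10, 0, 0, 0, 1], [-10, 0, -10, 0, 0, 0, 1], [-20, 0, -7.5, 0, 0, 0, 1], [-10, -9.4, 0, 0, 0, 0, 1], [0, -20, 0, 0, 0, 0, 1], [0, -20, 0, 0, 0, 0, 1], [0, -20, 0, 0, 0, 0, 1], [0, -20, 0, 0, 0, 0, 1], [0, 0, 0, 0, 0, 0, 1], [0, 0, 0, 0, 0, 0, 1]]])

```text
time: 6.5
ee_pos: [518.4, -95.1, 198.1]
eef_rot: [[0.001, 0.182, 0.983], [-0.0, 0.983, -0.182], [-1.0, -0.0, 0.001]]
wrist_force: [0.1, 0.2, 0.4]
finger_gap: 0.009
```

```bash
python3 - <<'E'
from h import *
st(); c=cap('scene','s4'); crop('s4',280,100,200,150,4,'c6')
a=.4;print(np.round((proj(c,[m2w([115*np.sin(a),52,40+115*np.cos(a)]),m2w([-30,-62,85]),m2w([-30,-62,80]),m2w([-30,-62,90])])-[280,100])*4))
E
```

```text
t 6.5 m [-30.3 -62.9 198.1] F [0.1 0.2 0.4] rot-> [-0.002  0.001  0.   ]
[[120. 446.]
 [395. 445.]
 [395. 453.]
 [396. 437.]]
```

View pics/c6.png

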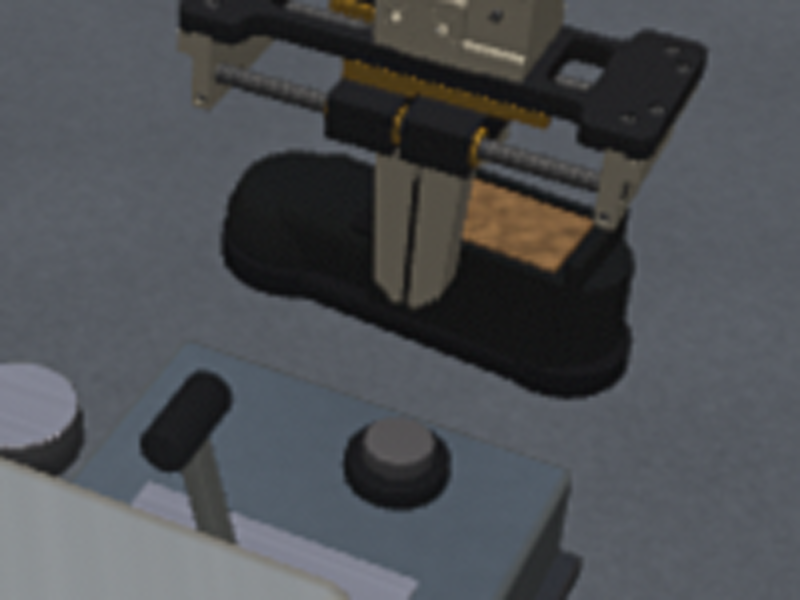

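The lever leans towards fast, but the bar middle at (187,415) is short of the predicted (147,413). I'll check again with fresh frames, using the top view too.

```bash
python3 - <<'E'
from h import *
c=cap('scene','s5'); t=cap('top','t5')
for a in (-.1,0,.1,.2,.25,.3,.4):
    X=[m2w([115*np.sin(a),y,40+115*np.cos(a)]) for y in(52,8)]
    print(a,np.round((proj(c,X)-[280,170])*5).tolist(),np.round((proj(t,X)-[210,150])*5).tolist())
i=[cv2.resize(cv2.imread(f'pics/{f}.png')[y:y+90,x:x+150],None,fx=5,fy=5,interpolation=cv2.INTER_CUBIC)[:,:w] for f,x,y,w in(('s5',280,170,350),('t5',210,150,450))]
cv2.imwrite('pics/c7.png',np.hstack(i))
E
```

```text
-0.1 [[309.0, 246.0], [370.0, 162.0]] [[217.0, 356.0], [345.0, 379.0]]
0 [[276.0, 232.0], [338.0, 149.0]] [[223.0, 323.0], [351.0, 345.0]]
0.1 [[243.0, 222.0], [306.0, 139.0]] [[230.0, 290.0], [357.0, 312.0]]
0.2 [[211.0, 214.0], [275.0, 132.0]] [[236.0, 258.0], [363.0, 280.0]]
0.25 [[196.0, 211.0], [259.0, 130.0]] [[240.0, 242.0], [366.0, 265.0]]
0.3 [[180.0, 209.0], [244.0, 128.0]] [[243.0, 227.0], [369.0, 250.0]]
0.4 [[151.0, 208.0], [215.0, 127.0]] [[250.0, 199.0], [375.0, 221.0]]
```

View pics/c7.png

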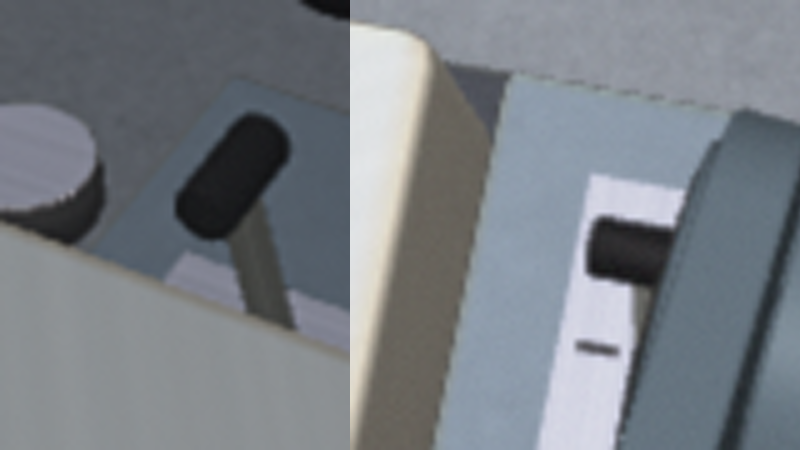

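Both views put the lever at about 0.63 rad. That is also where the finger stopped, so it is short of fast and not yet snapped. I'll go back and push it home.

Request:
step_arm(rows=[[[0, 20, 0, 0, 0, 0, 1], [0, 20, 0, 0, 0, 0, 1], [0, 20, 0, 0, 0, 0, 1], [0, 20, 0, 0, 0, 0, 1], [0, 10, 0, 0, 0, 0, 1], [20, 0, 0, 0, 0, 0, 1], [23, 0, 0, 0, 0, 0, 1], [0, 0, 10, 0, 0, 0, 1], [0, 0, 10, 0, 0, 0, 1], [0, 0, 6, 0, 0, 0, 1], [0, 0, 0, 0, 0, 0, 1]]])

```text
time: 7.57
ee_pos: [560.8, -10.3, 155.0]
eef_rot: [[0.001, 0.18, 0.984], [-0.0, 0.984, -0.18], [-1.0, 0.0, 0.001]]
wrist_force: [-0.5, -0.3, 0.1]
finger_gap: 0.005
```

Request:
step_arm(rows=[[[0, 0, 3, 0, 0, 0, 1], [0, 0, 3, 0, 0, 0, 1], [0, 0, 3, 0, 0, 0, 1], [0, 0, 3, 0, 0, 0, 1], [0, 0, 0, 0, 0, 0, 1]]])

```text
time: 7.98
ee_pos: [572.2, -12.5, 155.2]
eef_rot: [[0.001, 0.18, 0.984], [-0.0, 0.984, -0.18], [-1.0, 0.0, 0.001]]
wrist_force: [-0.7, -0.3, 0.3]
finger_gap: 0.004
```

```bash
python3 - <<'E'
from h import *
st()
E
```

```text
t 7.9833 m [  7.8  28.  155.2] F [-0.7 -0.3  0.3] rot-> [-0.     0.001 -0.   ]
```

Request:
step_arm(rows=[[[0, 0, 2, 0, 0, 0, 1], [0, 0, 2, 0, 0, 0, 1], [0, 0, 2, 0, 0, 0, 1], [0, 0, 2, 0, 0, 0, 1], [0, 0, 0, 0, 0, 0, 1]]])

```text
time: 8.4
ee_pos: [579.9, -13.9, 155.0]
eef_rot: [[0.0, 0.18, 0.984], [-0.0, 0.984, -0.18], [-1.0, 0.0, 0.0]]
wrist_force: [0.1, -0.1, 0.0]
finger_gap: 0.005
```

```bash
python3 - <<'E'
from h import *
st(); c=cap('scene','s6')
i=cv2.imread('pics/s6.png')[150:250,260:410]; cv2.imwrite('pics/c8.png',cv2.resize(i,None,fx=5,fy=5,interpolation=cv2.INTER_CUBIC))
for a in(.2,.3,.4): print(a,np.round((proj(c,[m2w([115*np.sin(a),52,40+115*np.cos(a)])])-[260,150])*5))
E
```

```text
t 8.4 m [ 15.6  28.  155. ] F [ 0.1 -0.1  0. ] rot-> [-0.  0. -0.]
0.2 [[311. 314.]]
0.3 [[280. 309.]]
0.4 [[251. 308.]]
```

View pics/c8.png

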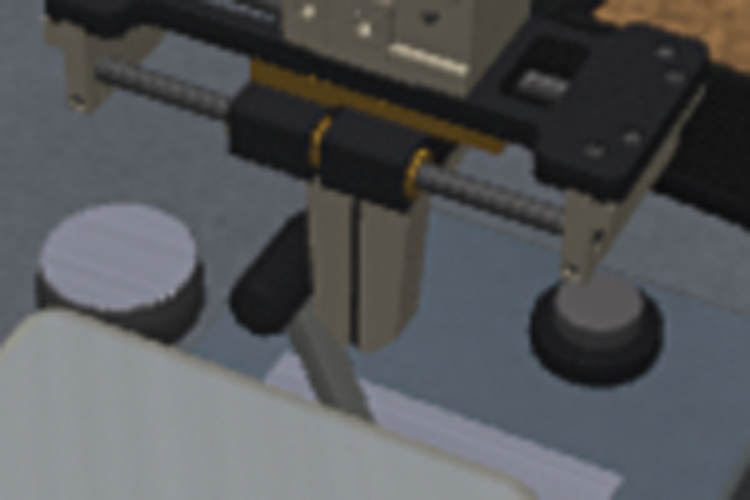

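The bar end is now at about (263,300), which is roughly 0.36 from upright (the stop is 0.40). I'll push gently until there's firm resistance.

Request:
step_arm(rows=[[[0, 0, 1, 0, 0, 0, 1], [0, 0, 1, 0, 0, 0, 1], [0, 0, 1, 0, 0, 0, 1], [0, 0, 0, 0, 0, 0, 1]]])

```text
time: 8.78
ee_pos: [581.4, -14.2, 154.9]
eef_rot: [[-0.003, 0.18, 0.984], [0.0, 0.984, -0.18], [-1.0, -0.0, -0.003]]
wrist_force: [-6.3, 0.9, 5.1]
finger_gap: 0.007
```

Request:
step_arm(rows=[[[0, 0, 1, 0, 0, 0, 1], [0, 0, 1, 0, 0, 0, 1], [0, 0, 1, 0, 0, 0, 1], [0, 0, 0, 0, 0, 0, 1]]])

```text
time: 9.12
ee_pos: [581.8, -14.3, 154.9]
eef_rot: [[-0.01, 0.18, 0.984], [0.001, 0.984, -0.18], [-1.0, -0.001, -0.01]]
wrist_force: [-24.2, 3.6, 16.9]
finger_gap: 0.001
```

```bash
python3 - <<'E'
from h import *
st()
E
```

```text
t 9.1167 m [ 17.5  28.1 154.9] F [-24.2   3.6  16.9] rot-> [ 0.    -0.01   0.001]
```

Firm stop: the TCP is at 17.5 (predicted 16.8) and the force rises steeply from 6 to 24 N over 0.4 mm. I'll back off, go above the button and verify the lever stays.

Request:
step_arm(rows=[[[0, 0, -6, 0, 0, 0, 1], [0, 0, -10, 0, 0, 0, 1], [0, 0, -14, 0, 0, 0, 1], [-20, 0, -14, 0, 0, 0, 1], [-25, 0, -9, 0, 0, 0, 1], [0, -20, 0, 0, 0, 0, 1], [0, -20, 0, 0, 0, 0, 1], [0, -20, 0, 0, 0, 0, 1], [0, -20, 0, 0, 0, 0, 1], [0, -10, 0, 0, 0, 0, 1], [0, 0, 0, 0, 0, 0, 1], [0, 0, 0, 0, 0, 0, 1]]])

```text
time: 10.12
ee_pos: [517.2, -93.8, 200.1]
eef_rot: [[0.0, 0.181, 0.983], [0.0, 0.983, -0.181], [-1.0, 0.0, 0.0]]
wrist_force: [-0.8, 0.5, 0.5]
finger_gap: 0.004
```

```bash
python3 - <<'E'
from h import *
st(); c=cap('scene','s7')
crop('s7',260,150,150,100,5,'c9')
for a in(.2,.3,.35,.4): print(a,np.round((proj(c,[m2w([115*np.sin(a),y,40+115*np.cos(a)])for y in(52,8)])-[260,150])*5).tolist())
print(np.round((proj(c,[m2w([-30,-62,z]) for z in (80,85,90,95)])-[260,150])*5).tolist())
E
```

```text
t 10.1167 m [-31.6 -61.8 200.1] F [-0.8  0.5  0.5] rot-> [-0.001  0.    -0.   ]
0.2 [[311.0, 314.0], [375.0, 232.0]]
0.3 [[280.0, 309.0], [344.0, 228.0]]
0.35 [[265.0, 308.0], [330.0, 227.0]]
0.4 [[251.0, 308.0], [315.0, 227.0]]
[[593.0, 317.0], [594.0, 307.0], [595.0, 296.0], [596.0, 286.0]]
```

View pics/c9.png

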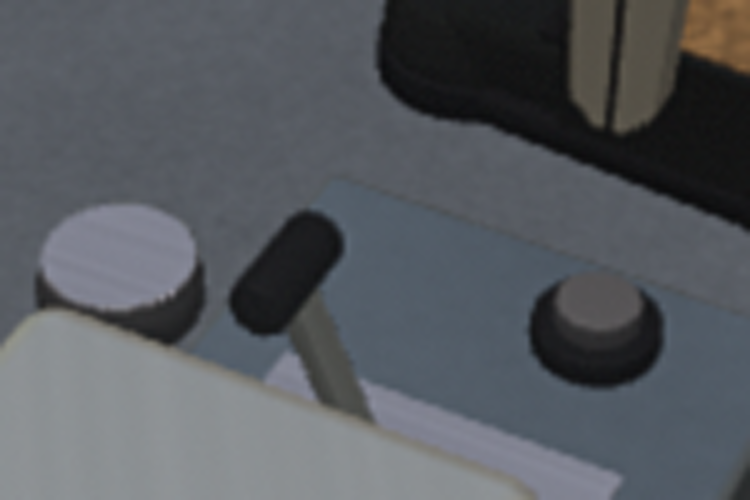

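The lever stays at fast with the bar ends at (258,302) and (317,235). The button top at (600,300) implies z of about 87 to 88. I'll descend to it in stages.

Request:
step_arm(rows=[[[20, 0, 1, 0, 0, 0, 1], [20, 0, 1, 0, 0, 0, 1], [20, 0, 0, 0, 0, 0, 1], [18, 0, 0, 0, 0, 0, 1], [0, 0, 0, 0, 0, 0, 1], [0, 0, 0, 0, 0, 0, 1]]])

```text
time: 10.67
ee_pos: [519.1, -93.4, 121.8]
eef_rot: [[-0.001, 0.179, 0.984], [0.0, 0.984, -0.179], [-1.0, 0.0, -0.001]]
wrist_force: [0.6, 0.3, 0.1]
finger_gap: 0.005
```

Request:
step_arm(rows=[[[2, 0, 0, 0, 0, 0, 1], [2, 0, 0, 0, 0, 0, 1], [2, 0, 0, 0, 0, 0, 1], [2, 0, 0, 0, 0, 0, 1], [0, 0, 0, 0, 0, 0, 1]]])

```text
time: 11.08
ee_pos: [519.6, -94.3, 114.4]
eef_rot: [[0.001, 0.18, 0.984], [-0.0, 0.984, -0.18], [-1.0, 0.0, 0.001]]
wrist_force: [1.3, 1.1, 2.5]
finger_gap: 0.004
```

Request:
step_arm(rows=[[[1, 0, 0, 0, 0, 0, 1], [1, 0, 0, 0, 0, 0, 1], [0, 0, 0, 0, 0, 0, 1]]])

```text
time: 11.33
ee_pos: [519.6, -94.3, 112.3]
eef_rot: [[0.001, 0.18, 0.984], [-0.0, 0.984, -0.18], [-1.0, 0.0, 0.001]]
wrist_force: [2.7, 2.0, 3.9]
finger_gap: 0.007
```

Contact began at about TCP z 116 and the spring is building up. I'll go down a little further until it bottoms.

Request:
step_arm(rows=[[[1, 0, 0, 0, 0, 0, 1], [1, 0, 0, 0, 0, 0, 1], [0, 0, 0, 0, 0, 0, 1]]])

```text
time: 11.58
ee_pos: [519.6, -94.3, 111.1]
eef_rot: [[0.001, 0.18, 0.984], [-0.0, 0.984, -0.18], [-1.0, 0.0, 0.001]]
wrist_force: [-1.0, 3.8, 15.4]
finger_gap: 0.01
```

Request:
step_arm(rows=[[[1, 0, 0, 0, 0, 0, 1], [1, 0, 0, 0, 0, 0, 1], [0, 0, 0, 0, 0, 0, 1], [0, 0, 0, 0, 0, 0, 1]]])

```text
time: 11.92
ee_pos: [519.8, -94.4, 110.7]
eef_rot: [[0.002, 0.18, 0.984], [-0.0, 0.984, -0.18], [-1.0, -0.0, 0.002]]
wrist_force: [-8.8, 4.6, 36.9]
finger_gap: 0.003
```

It bottomed at z of about 111, and the spring slope extrapolates to about 5 N there, so it's fully down. I'll rise and check.

Request:
step_arm(rows=[[[-4, 0, 0, 0, 0, 0, 1], [-8, 0, 0, 0, 0, 0, 1], [-20, 0, 0, 0, 0, 0, 1], [-30, 0, 0, 0, 0, 0, 1], [-30, 0, 0, 0, 0, 0, 1], [0, 0, -20, 0, 0, 0, 1], [0, 0, -20, 0, 0, 0, 1], [0, 0, 0, 0, 0, 0, 1], [0, 0, 0, 0, 0, 0, 1], [0, 0, 0, 0, 0, 0, 1]]])

```text
time: 12.75
ee_pos: [480.0, -87.3, 199.9]
eef_rot: [[-0.0, 0.18, 0.984], [-0.0, 0.984, -0.18], [-1.0, -0.0, -0.0]]
wrist_force: [1.3, 0.4, 0.3]
finger_gap: 0.005
```

```bash
python3 - <<'E'
from h import *
st(); cap('scene','s8'); crop('s8',240,130,200,150,4,'c10')
a,b=load('scene0')['frame'].astype(int),load('s8')['frame'].astype(int)
for n,(x,y,w,h) in dict(brush=(395,260,82,88),tin=(264,188,40,20),shoe=(334,136,40,40)).items(): print(n,abs(a-b)[y:y+h,x:x+w].mean())
E
```

```text
t 12.75 m [-69.5 -62.1 199.9] F [1.3 0.4 0.3] rot-> [-0. -0.  0.]
brush 3.019031781226903
tin 4.0975
shoe 1.5260416666666667
```

View pics/c10.png

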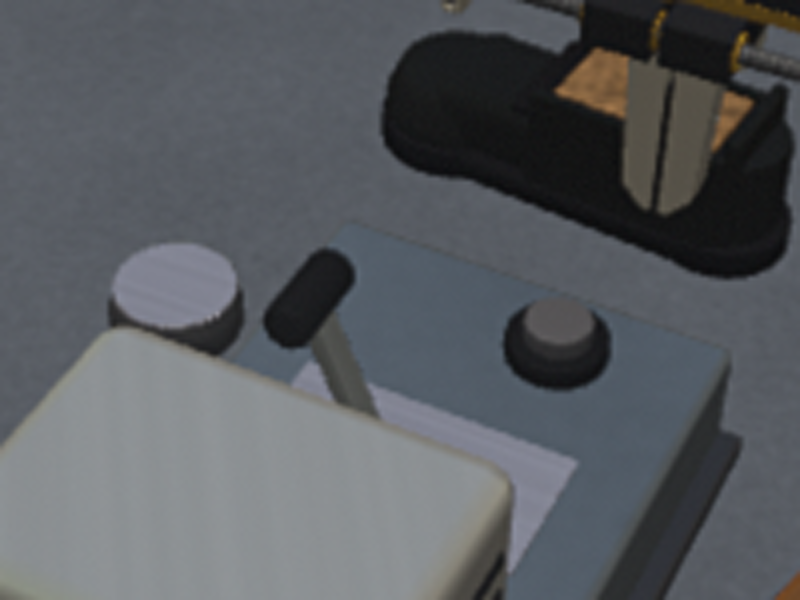

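The lever is unchanged (bar end at about (286,322)), the button is up at (560,320), the loose things are undisturbed and the robot touches nothing.

```bash
python3 -c "
from workcell import robot; print(robot.sign_off())"
```

```text
the job is handed in; nothing more can be done
None
```

I pushed the speed lever through slow to its second stop (fast), then pressed the start button fully down and let it come up again. The job is handed in at about 12.8 s of the 48 s allowed; the sign-off gives no verdict.

- **Lever:** My first push left it at about 0.63 rad, short of fast. I saw this in the pictures, went back and pushed it until it met the firm stop. The force rose from 6 to about 24 N over 0.4 mm, with the tool within 1 mm of where the stop should be. The last picture shows the lever still there. The image fit alone reads 0.75 to 0.80 rad, so I relied on the contact for the exact angle.
- **Button:** The spring force built up over roughly 5 to 6 mm, then the button bottomed hard at 37 N. The last picture shows it up again.
- **Shoe, tin and brush:** They are unmoved in the pictures. Wrist force read near zero once the arm was clear.

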